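# Vent the bearing block and hold the grease coupler on its tilted nipple

## Task

Vent the bearing block first: twist its spring-return bar knob clockwise to its stop, then let go so that it springs all the way back. Then pick up the hand grease coupler, press it squarely onto the block's tilted nipple until it snaps well down, and finish like that, still gripping the coupler and pushing it down against the nipple's spring: do not let go or put it down. Do not tip the coupler over, and leave the other things on the chart table where they are.

Things in the scene. Friction and masses are not known exactly. Their poses are not given: they have to be found in the camera images.
- block: Grey bearing block fixed on the table: base plate 130 (x) x 280 (y) x 14 mm; origin under its centre, z up; its -x side faces the robot (yaw within 0.4 rad). On the +y half a rounded housing, 70 mm long, centred 50 mm to +y, 97 mm high; from its crown the nipple leans towards -x. On the -y half, at (-20, -85) mm, the vent knob on a round boss 50 mm across, top 44 mm high.
- knob_grip (a point): Centre of the black bar grip of the vent knob, on the knob's upright axis, 66 mm above the table. The bar is 40 mm long, 12 mm thick and 28 mm tall, from 50 to 78 mm above the table. The frame turns with the knob: its x runs along the bar, y across it.
- vent_knob (a joint): Turn of the vent knob in rad, 0 at rest (bar along the block's x axis), growing clockwise seen from above, to a hard stop at 1.2. A light spring (0.02 N m at rest, 0.09 N m at the stop) turns it back to 0 when it is let go; to its stop means beyond about 1.1.
- nipple: Fixed dark steel stem of the grease nipple, 26 mm across. Origin: centre of its top face, 105 mm above the table; z is the nipple's axis, outwards, 0.45 rad off vertical, leaning to the block's -x. From it stands the sprung brass head, 16 mm across, whose flat tip (9 mm across, then a 4.5 mm long taper) is 24 mm out along z at rest. A small pin at its side is part of the catch.
- nipple_tip (a point): Centre of the flat tip of the nipple's brass head, 24 mm from the stem's top face at rest; it moves in with the head. Same axes as nipple.
- nipple_head (a joint): How far the brass head is pushed into the stem, in m: 0 at rest, hard stop at 0.0095. Spring with a snap: 3 N to start, about 9 N at 2 mm, falling to about 2 to 3 N at 7 mm (the snap), then rising to about 9 N at 9 mm and 15 N at the stop. Springs back to 0 when let go. Snapped well down means beyond 7.5 mm.
- coupler: Hand grease coupler, steel, 0.25 kg, round, standing loose, mouth down, left or right of the block. Origin: centre of its open mouth (underside), z up. From below: skirt 36 mm across, 0-22 mm; flange 46 mm across, 22-30 mm (fingertips can push on it); round grip 26 mm across, 30-80 mm; 12 mm stud to 83 mm. Round bore in the mouth, 19.5 mm across, 12 mm deep, takes the nipple's head.
- coupler_seat (a point): Centre of the floor of the coupler's bore, 12 mm above its origin: this presses on the nipple's tip. At first touch the coupler's origin is 12 mm out from the stem's top face; fully pressed, 2.5 mm.
- chart_weight: Bystander, loose: brass chart weight with a cork bottom, 62 mm across, 61 mm tall with its ball knob. Stands on the other side of the block from the coupler. Origin at the centre of its underside.
- stopwatch: Bystander, loose: steel stopwatch lying flat, 54 mm across, 14 mm thick, in front of the block. Origin under its centre.
- filter: Bystander, loose: amber glass filter in a brass ring, 42 mm across, 10 mm thick, at the far left. Origin under its centre.
- mug: Bystander, loose: white mug 80 mm across, 90 mm tall, at the far right. Origin under its centre.
- radio: Bystander, loose: black hand-held radio lying flat, 110 x 55 x 34 mm with a 100 mm aerial, at the right. Origin under the centre of its case.
There are look-alikes about, which are no part of the job. What is meant by the coupler is not turquoise, and is the smaller of those in its own colour.

How it is judged (in metres and radians):
On the way, in this order (a step that is already met when the one before it is completed fails the run):
1. the vent knob is turned to its stop (value of joint vent_knob above 1.08 rad), for 0.1 s.
2. the vent knob is let go and has sprung back (value of joint vent_knob below 0.12 rad and contact force between the fingers and block below 0.2 N), for 0.2 s.
3. the coupler is squarely on the nipple, snapped down and pushed against the spring (value of joint nipple_head above 0.0075 m and contact force between coupler and nipple above 2 N and angle between the z axis of coupler and the z axis of nipple, either way round below 0.15 rad and distance between coupler_seat and nipple_tip below 0.005 m and contact force between the fingers and coupler above 1 N), for 0.2 s.
At the end, for the whole second after the job is handed in: The fingers hold the coupler; it pushes the nipple with over 2 N, head over 7.5 mm down (past the snap), bore floor within 5 mm of the nipple's tip, axes within 0.15 rad, coupler still (below 20 mm/s), vent knob within 0.12 rad of rest (all of step 3 and linear speed of coupler below 0.02 m/s and value of joint vent_knob below 0.12 rad); the arm keeps its last pose, push and grip.
It fails at once if the chart weight, stopwatch, filter, mug or radio is moved more than 30 mm (distance of any of chart_weight, stopwatch, filter, mug, radio from where it was at the start of the episode above 0.03 m).
It fails at once if the coupler is tipped over (more than 1.2 rad off upright) (angle between coupler's own z axis and vertical above 1.2 rad).
It also fails if it takes over 56 s, if anything falls off the work surface, if the arm or the gripper's body presses on something with over 40 N, if the wrist force passes 120 N, or if a joint passes its speed limit or range.

## Robot

A 6-joint arm with a two-finger parallel gripper is mounted at the origin on the work surface. World frame = base frame: x ahead of the robot, y to its left, z up, the work surface at z = 0. Lengths are in m, angles in degrees, forces in N, time in s.
With the tool pointing down it reaches from about 0.325 to 0.875 m from the base axis. Payload 4.4 kg.
Tool frame: the origin (TCP) lies on the centre line of the jaws, within the pads' length; the fingertips stand 25 mm ahead of it and the grasp point (between the pads) lies 6 mm ahead of it; y points along the fingers, x is the direction in which the jaws open and shut, and the axes are right-handed (so a half turn about y gives the same grasp; the last joint's range is limited). The gripper opens to 85 mm and grips with 20 to 120 N. Pads are 22 mm wide; open, the fingers measure 114 mm over their backs; the gripper's body (76 mm by 85 mm) begins 54 mm behind the grasp point. The pads swing forward as they close: fully open they stand 13 mm farther back than shut.
Start: joints at [-84.425, 11.837, 88.321, -0, 79.842, -8.623], TCP at [0.141, -0.557, 0.256] pointing down, gripper open.
Joint ranges: [-156.59, 156.59], [-49.26, 127.26], [12.9, 141.05], [-63.56, 243.56], [4.71, 150.69], [-161.64, 161.64]. Speed limits (degrees/s): [159.86, 159.86, 180, 180, 180, 180].

## Interface

Orientations are given as [roll, pitch, yaw] about the fixed x, y, z axes, in that order (R = Rz(yaw) Ry(pitch) Rx(roll)).
In Python, from workcell import bot gives the robot as it stands.
- The arm moves only by the tool carry_out, never from a script. Its argument "commands" is a list of rows, each a list of 2 entries, a list of its own where there are three numbers: the shift along the tool's x, y, z in m, then the turn about the tool's y in degrees. A call has 1 to 20 rows; each row shifts and turns the commanded pose from where the row before left it, along the tool's axes as they then stand; what a row does not reach is not made up. A row lasts 1/10 s, in which the tool goes at most 50 mm and 8.59 degrees, less where a joint would pass 70% of its speed; a pose out of reach is approached as far as the arm can. A call is refused whole if a number of a shift passes 0.05 or a number of a turn 8.59, either way. A call with a gripper value outside its range is refused whole. "grip" is the finger opening in m, from 0 to 0.0854, set as the call begins (left out, the last holds). The fingers move at their own pace and stop on an object; "squeeze" is the grip in N (left out, the last holds). Time passes only in rows, so rows that do not move let the fingers close. It gives the time, the measured TCP pose, the force and the opening at its end, in the units of the state.
- bot.state(): the state, without advancing time (a new reading comes with each control period).
- bot.snapshot(name): name is "scene" or "top" or "wrist"; returns the picture (420x560x3 uint8, blue, green, red); there is no depth.
- bot.camera_model(name): a dict with "fx", "fy", "cx", "cy" (pixels), "R" (3x3) and "t" (3): a world point X has camera coordinates R X + t. Camera axes: x right, y down, z forward; pixel columns grow to the right and rows downward; lengths in m; the calibration is good to about 2 mm. The wrist camera is an equidistant fisheye: a pixel r from the principal point sees the ray r / f radians off the axis. A picture is of the moment at which its call begins: read the wrist's pose just before it. camera_model takes no time and is no camera call; for the wrist camera it gives the pose at the moment of the call.
- bot.job_done(): hands the job in, once; it reports no verdict.
The state is a dict: "t": time; "joint_positions": joint angles; "joint_vel": joint speeds; "joint_torque": joint torques, N m; "ee_pos": TCP position; "ee_rot": TCP orientation; "wrist_force": force on the tool from outside, world axes, zero at the start; "torque": the same for the moment, N m; "opening": finger opening in m.
Only numpy, scipy, OpenCV 4.12 (cv2) and the standard library are available. Lean on these libraries where they do the work, as an engineer would, in place of code of your own. Each camera call takes 0.05 s, during which the arm holds its last target.

## Working session

There is one attempt and no reset: what is moved stays moved. The work goes in short steps, Python scripts to look and compute and a tool call to move; the robot and the scene stay as the last step left them, time stands still between calls to the robot, and variables do not carry over. Pictures are saved under pics/ and viewed, and the job is handed in when it is done.

Besides the shell and the picture viewer there is one more tool, called after "Call:" by a JSON object that holds its "op" and its "data". carry_out: Moves the arm, as the interface text tells. Its arguments: {"type":"object","properties":{"commands":{"type":"array","items":{"type":"array"}},"grip":{"type":"number"},"squeeze":{"type":"number"}},"required":["commands"]}

```bash
ls; mkdir -p pics; python3 - <<'E'
from workcell import bot
import cv2
print(bot.state())
for n in ("scene","top","wrist"):
    m=bot.camera_model(n); print(n,m)
    cv2.imwrite(f"pics/{n}0.png",bot.snapshot(n))
E
```

```text
pics
{'t': 0.0, 'joint_positions': array([-8.44257494e+01,  1.18851168e+01,  8.84058782e+01,  1.05678639e-03,
        7.98396290e+01, -8.62658670e+00]), 'joint_vel': array([-0.00732835, -0.05714374, -0.03890692,  0.01332413,  0.01060613,
        0.01726375]), 'joint_torque': array([-9.19379418e-04, -3.83035219e+01, -2.91598141e+01, -2.20373822e-04,
        1.05530143e-02, -9.80686849e-06]), 'ee_pos': array([ 0.14095086, -0.55673746,  0.25510815]), 'ee_rot': array([-89.9793791 ,   0.1289903 , -75.79932711]), 'wrist_force': array([ 0.03533803, -0.05961436, -0.6763213 ]), 'torque': array([0.02046768, 0.00016129, 0.0003791 ]), 'opening': 0.0856088303513465}
scene {'fx': 446.3984297511808, 'fy': 446.3984297511808, 'cx': 275.95781261656657, 'cy': 207.38487580880872, 'R': array([[ 0.01057857,  0.99988756,  0.0106284 ],
       [ 0.78645521, -0.0017552 , -0.61764482],
       [-0.61755672,  0.01489256, -0.78638535]]), 't': array([ 0.05120668, -0.33110841,  1.3543487 ])}
top {'fx': 422.80700555602516, 'fy': 422.80700555602516, 'cx': 275.35879121903434, 'cy': 211.64051389454423, 'R': array([[ 0.00181271, -0.99998631,  0.00490874],
       [-0.98501075, -0.0026322 , -0.17247285],
       [ 0.17248341, -0.00452252, -0.98500204]]), 't': array([-0.06498273,  0.50692097,  1.20485454])}
wrist {'fx': 325.19226210127806, 'fy': 325.19226210127806, 'cx': 277.2675140858069, 'cy': 208.14233988170056, 'R': array([[ 0.24502928, -0.96951288, -0.00232972],
       [-0.92714046, -0.23502162,  0.29184827],
       [-0.2834982 , -0.06935139, -0.95646179]]), 't': array([-0.5734802 , -0.03760404,  0.3792472 ])}
```

View pics/scene0.png

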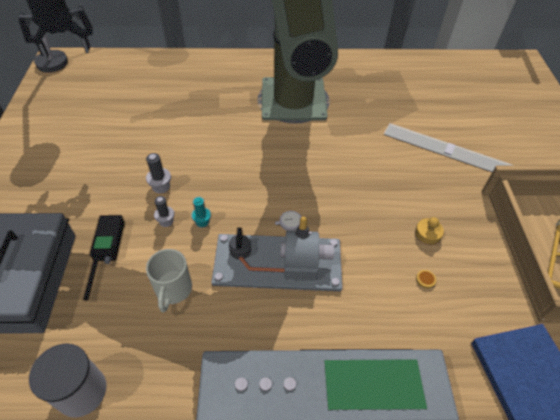

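View pics/top0.png

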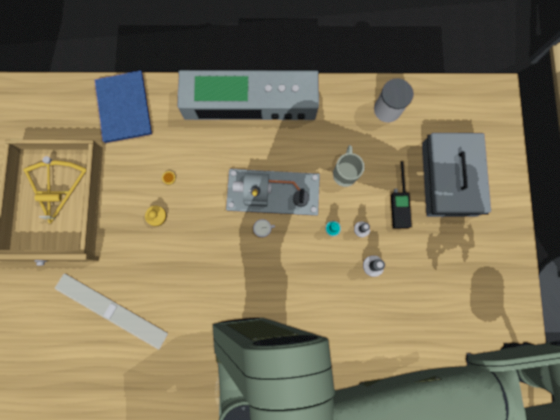

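View pics/wrist0.png

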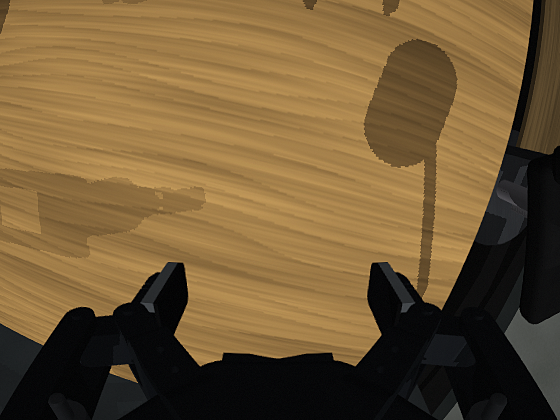

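```bash
python3 - <<'E'
import cv2
a=cv2.imread("pics/top0.png");b=cv2.imread("pics/scene0.png")
cv2.imwrite("pics/c1.png",cv2.resize(a[140:290,210:410],None,fx=4,fy=4,interpolation=cv2.INTER_CUBIC))
cv2.imwrite("pics/c2.png",cv2.resize(b[145:305,140:350],None,fx=3.75,fy=3.75,interpolation=cv2.INTER_CUBIC))
E
```

```text
(no output)
```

View pics/c1.png

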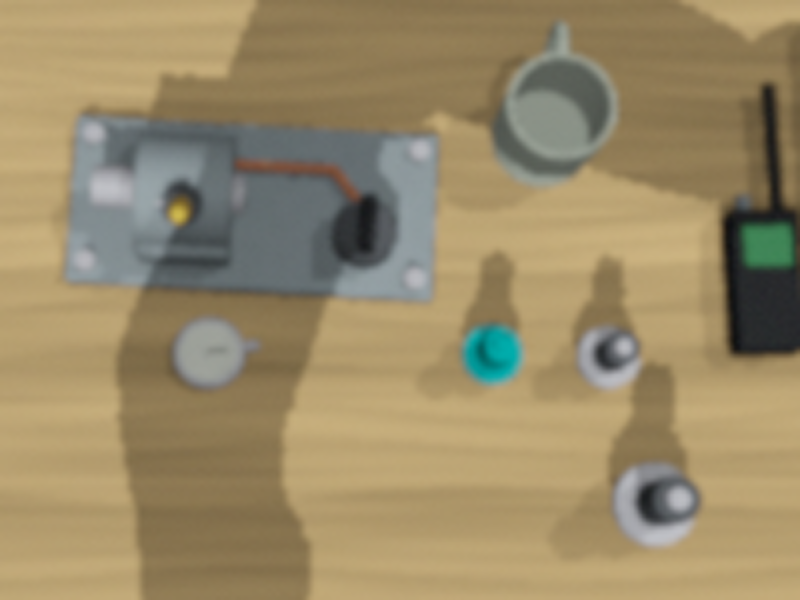

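View pics/c2.png

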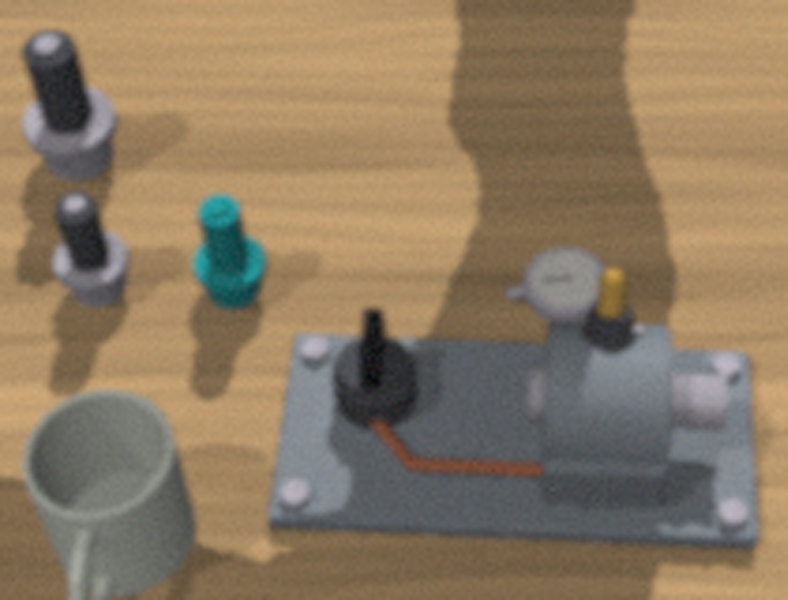

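```bash
cat > h.py <<'E'
import numpy as np
from workcell import bot
from scipy.spatial.transform import Rotation as Ro
def ray(n,uv,m=None):
    m=m or bot.camera_model(n); d=np.array([(uv[0]-m['cx'])/m['fx'],(uv[1]-m['cy'])/m['fy'],1.])
    if n=='wrist':
        r=np.hypot(d[0],d[1]); d=np.array([d[0]/r*np.sin(r),d[1]/r*np.sin(r),np.cos(r)])
    R=m['R']; return -R.T@m['t'], R.T@d/np.linalg.norm(d)
def onz(n,uv,z,m=None):
    c,d=ray(n,uv,m); return c+d*(z-c[2])/d[2]
def tri(*obs):
    A=np.zeros((3,3));b=np.zeros(3)
    for n,uv,m in obs:
        c,d=ray(n,uv,m);P=np.eye(3)-np.outer(d,d);A+=P;b+=P@c
    X=np.linalg.solve(A,b)
    res=[np.linalg.norm(np.cross(X-ray(*o)[0],ray(*o)[1])) for o in obs]
    return X,res
def proj(n,X,m=None):
    m=m or bot.camera_model(n); p=m['R']@X+m['t']
    if n=='wrist':
        th=np.arctan2(np.hypot(p[0],p[1]),p[2]);k=th/np.hypot(p[0],p[1]);return np.array([m['fx']*p[0]*k+m['cx'],m['fy']*p[1]*k+m['cy']])
    return np.array([m['fx']*p[0]/p[2]+m['cx'],m['fy']*p[1]/p[2]+m['cy']])
E
python3 - <<'E'
from h import *
t=lambda x,y:((x+.5)/4-.5+210,(y+.5)/4-.5+140)
s=lambda x,y:((x+.5)/3.75-.5+140,(y+.5)/3.75-.5+145)
Cs={}
for n,f,P in (('top',t,[(80,115),(439,133),(432,300),(65,285)]),('scene',s,[(757,547),(272,525),(297,334),(750,352)])):
    C=np.array([onz(n,f(*p),.014) for p in P]); c=C.mean(0)
    print(n,C.round(4).tolist(),c, [np.linalg.norm(C[i]-C[(i+1)%4]).round(4) for i in range(4)])
    yv=(C[0]-C[1])+(C[3]-C[2]); yaw=np.arctan2(yv[1],yv[0])-np.pi/2; print('yaw',yaw)
print('tip',tri(('top',t(178,213),None),('scene',s(612,272),None)))
print('knob top',tri(('top',t(367,224),None),('scene',s(373,312),None)))
for z in (.022,.03): print('flange',onz('top',t(608,357),z),onz('scene',s(90,262),z))
print('stud top',tri(('top',t(623,345),None),('scene',s(76,201),None)))
print('bigger', tri(('top',t(680,500),None),('scene',s(48,42),None)))
print('turq', tri(('top',t(499,350),None),('scene',s(221,208),None)))
E
```

```text
top [[0.6473, 0.0771, 0.014], [0.6338, -0.1992, 0.014], [0.5035, -0.1918, 0.014], [0.5143, 0.0858, 0.014]] [ 0.57473884 -0.05704748  0.014     ] [np.float64(0.2767), np.float64(0.1305), np.float64(0.2778), np.float64(0.1332)]
yaw -0.04366956255700871
scene [[0.6548, 0.0798, 0.014], [0.6396, -0.1933, 0.014], [0.5085, -0.1881, 0.014], [0.5228, 0.0889, 0.014]] [ 0.58142065 -0.05317964  0.014     ] [np.float64(0.2734), np.float64(0.1312), np.float64(0.2774), np.float64(0.1323)]
yaw -0.05339258209224096
tip (array([ 0.54555849, -0.00370373,  0.1260187 ]), [np.float64(0.0006701293454845817), np.float64(0.0006701293454845764)])
knob top (array([ 0.54591061, -0.13703632,  0.08938848]), [np.float64(0.0010697745236207088), np.float64(0.001069774523620691)])
flange [ 0.45934118 -0.32191638  0.022     ] [ 0.45883501 -0.3202641   0.022     ]
flange [ 0.45826995 -0.320232    0.03      ] [ 0.46492018 -0.31789355  0.03      ]
stud top (array([ 0.45957557, -0.31851273,  0.08336237]), [np.float64(0.0014294349471619427), np.float64(0.0014294349471619784)])
bigger (array([ 0.34893598, -0.34860736,  0.10589984]), [np.float64(0.0018230544123019263), np.float64(0.0018230544123020664)])
turq (array([ 0.4572647 , -0.23254212,  0.07355897]), [np.float64(0.00046899719823240534), np.float64(0.0004689971982324265)])
```

Call:
{"op": "carry_out", "data": {"commands": [[[-0.0203,0.0037,0.0335],0],[[-0.0203,0.0037,0.0335],0],[[-0.0203,0.0037,0.0335],0],[[-0.0203,0.0037,0.0335],0],[[-0.0203,0.0037,0.0335],0],[[-0.0203,0.0037,0.0335],0],[[-0.0203,0.0037,0.0335],0],[[-0.0203,0.0037,0.0335],0],[[-0.0203,0.0037,0.0335],0],[[-0.0203,0.0037,0.0335],0],[[-0.0203,0.0037,0.0335],0],[[-0.0203,0.0037,0.0335],0],[[-0.0203,0.0037,0.0335],0],[[-0.0203,0.0037,0.0335],0],[[-0.0203,0.0037,0.0335],0],[[0,0,0],8.5],[[0,0,0],8.5],[[0,0,0],0],[[0,0,0],0]], "grip": 0.05}}

```text
t: 2.05
ee_pos: [0.5532, -0.1389, 0.2005]
ee_rot: [-90.0, 0.0, -92.6]
wrist_force: [-0.4, 0.1, 0.3]
opening: 0.0502
```

```bash
cat > look.py <<'E'
import sys,cv2,pickle
from h import *
tag=sys.argv[1]; s=bot.state(); M={}
print(s['t'],s['joint_positions'].round(1),s['ee_pos'].round(4),s['ee_rot'].round(2),s['wrist_force'].round(2),s['torque'].round(3),round(s['opening'],4))
for n in sys.argv[2:]:
    M[n]=bot.camera_model(n); cv2.imwrite(f"pics/{n}_{tag}.png",bot.snapshot(n))
pickle.dump((s,M),open(f"pics/{tag}.pkl","wb"))
E
python3 look.py a wrist
```

```text
2.05 [-22.8  14.2  92.3   0.   73.5  69.8] [ 0.5532 -0.1389  0.2005] [-9.003e+01  1.000e-02 -9.263e+01] [-0.4   0.1   0.27] [-0.028 -0.016  0.008] 0.0502
```

View pics/wrist_a.png

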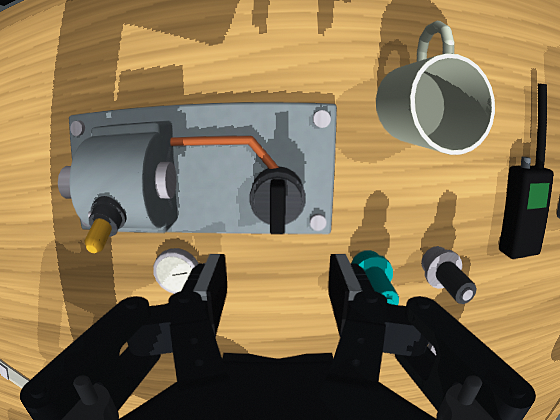

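```bash
python3 - <<'E'
import cv2
a=cv2.imread("pics/wrist_a.png")
c=a[160:250,60:330]; c=cv2.convertScaleAbs(c,alpha=1.6,beta=30)
cv2.imwrite("pics/c3.png",cv2.resize(c[:,170:],None,fx=7,fy=6.5,interpolation=cv2.INTER_CUBIC) if 0 else cv2.resize(a[160:245,230:330]*2,None,fx=7,fy=7,interpolation=cv2.INTER_CUBIC))
cv2.imwrite("pics/c4.png",cv2.resize(a[100:260,60:345],None,fx=2.8,fy=2.8,interpolation=cv2.INTER_CUBIC))
E
```

```text
(no output)
```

View pics/c3.png

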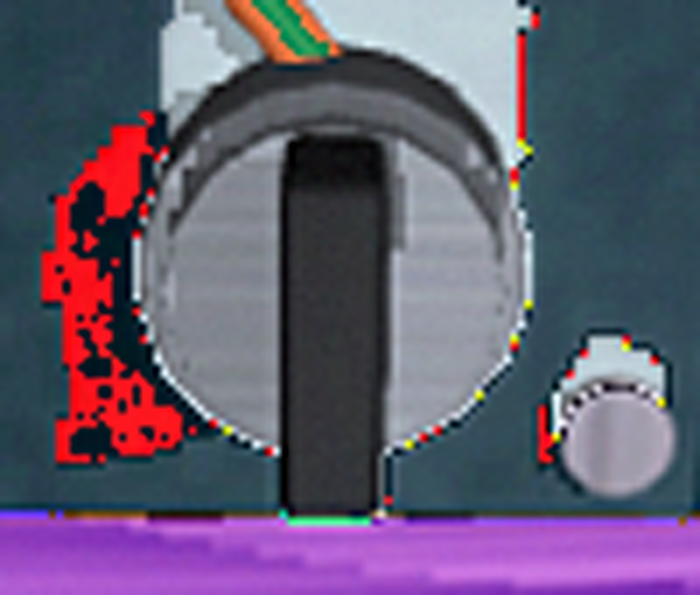

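View pics/c4.png

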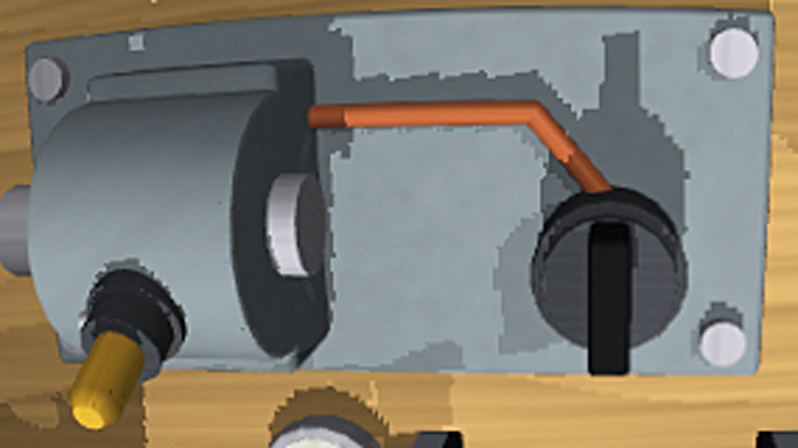

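```bash
python3 - <<'E'
from h import *; import pickle
S,M=pickle.load(open('pics/a.pkl','rb')); m=M['wrist']
f=lambda x,y:((x+.5)/7-.5+230,(y+.5)/7-.5+160)
g=lambda x,y:((x+.5)/2.8-.5+60,(y+.5)/2.8-.5+100)
B=np.array([onz('wrist',f(*p),.078,m) for p in [(285,185),(388,185),(383,517),(282,517)]])
print(B.round(4),B.mean(0), [np.linalg.norm(B[i]-B[(i+1)%4]).round(4) for i in range(4)])
C=np.array([onz('wrist',g(*p),.014,m) for p in [(25,43),(773,10),(760,373),(62,362)]])
print(C.round(4),C.mean(0),[np.linalg.norm(C[i]-C[(i+1)%4]).round(4) for i in range(4)])
yv=(C[0]-C[1])+(C[3]-C[2]); print('yaw',np.arctan2(yv[1],yv[0])-np.pi/2)
t=lambda x,y:((x+.5)/4-.5+210,(y+.5)/4-.5+140)
s=lambda x,y:((x+.5)/3.75-.5+140,(y+.5)/3.75-.5+145)
print('tip',onz('wrist',g(90,412),.1266,m))
print(tri(('top',t(178,213),None),('scene',s(612,272),None),('wrist',g(90,412),m)))
E
```

```text
[[ 0.5722 -0.1342  0.078 ]
 [ 0.5717 -0.1453  0.078 ]
 [ 0.5333 -0.1432  0.078 ]
 [ 0.5338 -0.1318  0.078 ]] [ 0.55272848 -0.13864585  0.078     ] [np.float64(0.0111), np.float64(0.0384), np.float64(0.0114), np.float64(0.0384)]
[[ 0.6486  0.0793  0.014 ]
 [ 0.634  -0.1966  0.014 ]
 [ 0.5062 -0.1909  0.014 ]
 [ 0.5203  0.0862  0.014 ]] [ 0.57728048 -0.0555103   0.014     ] [np.float64(0.2763), np.float64(0.1279), np.float64(0.2775), np.float64(0.1285)]
yaw -0.05197603308916143
tip [ 0.54622284 -0.00380296  0.1266    ]
(array([ 0.5457478 , -0.0036296 ,  0.12612895]), [np.float64(0.0007863548485684411), np.float64(0.0005869148884603921), np.float64(0.00032127815230018465)])
```

Call:
{"op": "carry_out", "data": {"commands": [[[0,0.03,0],0.3],[[0,0.03,0],0],[[0,0.03,0],0],[[0,0.03,0],0],[[0,0,0],0],[[0,0,0],0]]}}

```text
t: 2.7
ee_pos: [0.5532, -0.1392, 0.0808]
ee_rot: [-90.1, 0.0, -93.1]
wrist_force: [0.9, 0.1, 0.0]
opening: 0.0495
```

Call:
{"op": "carry_out", "data": {"commands": [[[0,0,0],0],[[0,0,0],0],[[0,0,0],0],[[0,0,0],0],[[0,0,0],0],[[0,0,0],0]], "grip": 0.005, "squeeze": 25}}

```text
t: 3.3
ee_pos: [0.555, -0.1389, 0.0829]
ee_rot: [-89.8, -0.0, -93.1]
wrist_force: [-0.5, 2.5, 6.4]
opening: 0.0111
```

```bash
python3 look.py b wrist
```

```text
3.3 [-22.7  22.8  96.7   0.1  60.3  70.3] [ 0.555  -0.1389  0.0829] [-8.980e+01 -2.000e-02 -9.308e+01] [-0.5   2.48  6.37] [0.382 0.065 0.012] 0.0111
```

View pics/wrist_b.png

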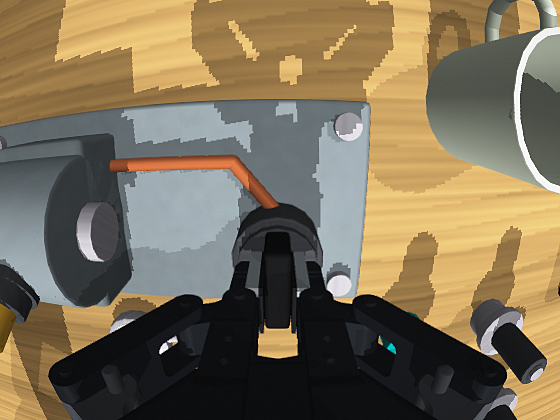

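Call:
{"op": "carry_out", "data": {"commands": [[[0,0,0],5],[[0,0,0],7],[[0,0,0],7],[[0,0,0],7],[[0,0,0],7],[[0,0,0],7],[[0,0,0],7],[[0,0,0],7],[[0,0,0],7],[[0,0,0],5],[[0,0,0],2],[[0,0,0],0],[[0,0,0],0],[[0,0,0],0]]}}

```text
t: 4.75
ee_pos: [0.5532, -0.1412, 0.0829]
ee_rot: [-89.8, -0.1, -161.0]
wrist_force: [-5.6, -4.0, 8.7]
opening: 0.0114
```

```bash
python3 look.py c wrist
```

```text
4.75 [-22.9  22.8  96.8  -0.3  60.4 138.3] [ 0.5532 -0.1412  0.0829] [-8.9780e+01 -1.2000e-01 -1.6103e+02] [-5.56 -3.98  8.68] [-0.645  0.98   0.064] 0.0114
```

View pics/wrist_c.png

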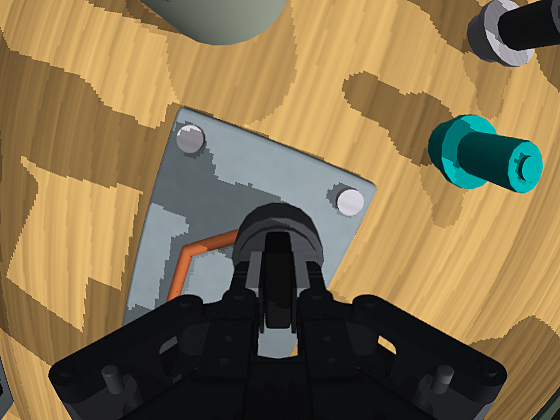

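Call:
{"op": "carry_out", "data": {"commands": [[[0,0,0],2],[[0,0,0],0],[[0,0,0],0]]}}

```text
t: 5.1
ee_pos: [0.5532, -0.1412, 0.0829]
ee_rot: [-89.8, -0.1, -163.0]
wrist_force: [-5.3, -3.6, 9.7]
opening: 0.0114
```

```bash
python3 look.py d
```

```text
5.1 [-22.9  22.8  96.8  -0.3  60.4 140.3] [ 0.5532 -0.1412  0.0829] [-8.9770e+01 -1.3000e-01 -1.6298e+02] [-5.28 -3.56  9.68] [-0.587  1.033  0.317] 0.0114
```

Call:
{"op": "carry_out", "data": {"commands": [[[0,0,0],0],[[0,0,0],0],[[0,0,0],0],[[0,0,0],0],[[0,0,0],0],[[0,-0.02,0],0],[[0,-0.04,0],0],[[0,-0.04,0],0],[[0,-0.03,0],0],[[0,0,0],0]], "grip": 0.07}}

```text
t: 6.1
ee_pos: [0.5569, -0.1401, 0.2169]
ee_rot: [-89.6, 0.5, -163.1]
wrist_force: [1.3, -0.2, 1.1]
opening: 0.0698
```

```bash
python3 look.py e wrist
```

```text
6.1 [-22.8  13.3  91.3   0.   74.7 140.3] [ 0.5569 -0.1401  0.2169] [ -89.59    0.52 -163.08] [ 1.3  -0.16  1.1 ] [ 0.031  0.007 -0.053] 0.0698
```

View pics/wrist_e.png

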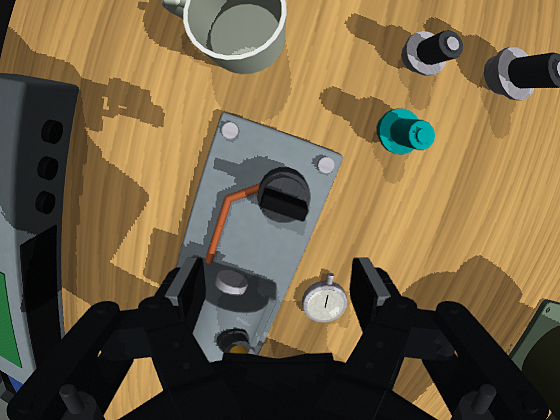

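Call:
{"op": "carry_out", "data": {"commands": [[[0,0,0],-8],[[0,0,0],-8.5],[[0,0,0],-8.5],[[0,0,0],-8.5],[[0,0,0],-8.5],[[0,0,0],-8.5],[[0,0,0],-8.5],[[0,0,0],-8],[[0,0,0],-3.2],[[0.0368,0,-0.0177],0],[[0.0368,0,-0.0177],0],[[0.0368,0,-0.0177],0],[[0.0368,0,-0.0177],0],[[0.0368,0,-0.0177],0],[[0,0,0],0],[[0,0,0],0]], "grip": 0.055}}

```text
t: 7.75
ee_pos: [0.4546, -0.3182, 0.2089]
ee_rot: [-90.1, 0.2, -93.0]
wrist_force: [-0.1, -0.1, 0.0]
opening: 0.0548
```

```bash
python3 look.py f wrist
```

```text
7.75 [-43.9  12.   93.9   0.   74.2  49.1] [ 0.4546 -0.3182  0.2089] [-90.14   0.17 -93.04] [-0.06 -0.11  0.01] [-0.015  0.002  0.004] 0.0548
```

View pics/wrist_f.png

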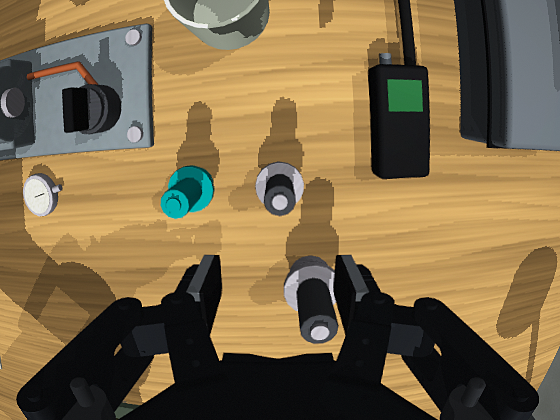

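```bash
python3 - <<'E'
from h import *; import pickle,cv2
S,M=pickle.load(open('pics/f.pkl','rb')); m=M['wrist']
a=cv2.imread('pics/wrist_f.png'); x0,y0=245,150
cv2.imwrite('pics/c5.png',cv2.resize(a[y0:y0+75,x0:x0+75],None,fx=8,fy=8,interpolation=cv2.INTER_CUBIC))
for uv in [(279,202)]: print(onz('wrist',uv,.083,m))
print(m['t'],-m['R'].T@m['t'])
E
```

```text
[ 0.45942963 -0.31908739  0.083     ]
[-0.29260181  0.42521854  0.47280159] [ 0.52919128 -0.32212906  0.32581809]
```

View pics/c5.png

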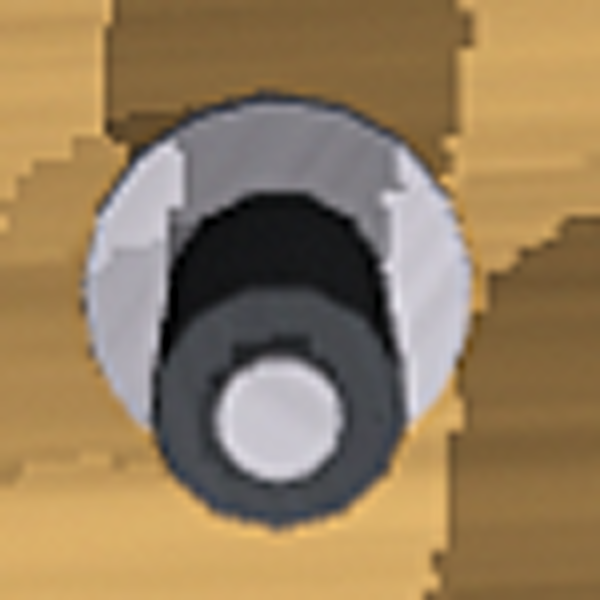

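Call:
{"op": "carry_out", "data": {"commands": [[[0.0005,0.03,0.0048],0],[[0,0.035,0],0],[[0,0.035,0],0],[[0,0.03,0],0],[[0,0.015,0],0],[[0,0,0],0],[[0,0,0],0]]}}

```text
t: 8.5
ee_pos: [0.4614, -0.3188, 0.0664]
ee_rot: [-90.0, -0.0, -92.8]
wrist_force: [-0.6, -0.1, 0.4]
opening: 0.0551
```

```bash
python3 look.py g wrist
```

```text
8.5 [-43.5  23.2  98.7   0.   58.1  49.3] [ 0.4614 -0.3188  0.0664] [-8.996e+01 -3.000e-02 -9.284e+01] [-0.6  -0.11  0.43] [-0.017 -0.036 -0.023] 0.0551
```

View pics/wrist_g.png

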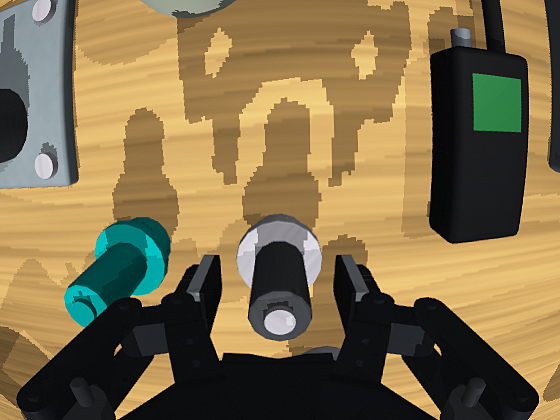

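Call:
{"op": "carry_out", "data": {"commands": [[[0,0.002,-0.002],0],[[0,0,0],0],[[0,0,0],0],[[0,0,0],0],[[0,0,0],0],[[0,0,0],0]], "grip": 0.015, "squeeze": 30}}

```text
t: 9.15
ee_pos: [0.4591, -0.3196, 0.0651]
ee_rot: [-89.9, -0.1, -92.9]
wrist_force: [-0.9, -0.3, 6.3]
opening: 0.0254
```

Call:
{"op": "carry_out", "data": {"commands": [[[0,-0.01,0],0],[[0,-0.03,0],0],[[0,-0.04,0],0],[[0,-0.04,0],0],[[0,-0.02,0],0],[[0,0,0],0],[[0,0,0],0]]}}

```text
t: 9.85
ee_pos: [0.458, -0.3184, 0.203]
ee_rot: [-90.1, 0.1, -92.9]
wrist_force: [-0.2, 0.7, -3.5]
opening: 0.0254
```

```bash
python3 look.py i wrist scene
```

```text
9.85 [-43.7  12.6  93.9   0.   73.5  49.2] [ 0.458  -0.3184  0.203 ] [-9.006e+01  5.000e-02 -9.290e+01] [-0.15  0.7  -3.46] [-0.02   0.018 -0.053] 0.0254
```

View pics/wrist_i.png

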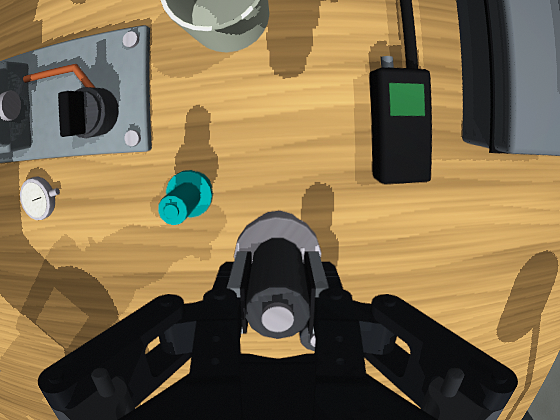

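View pics/scene_i.png

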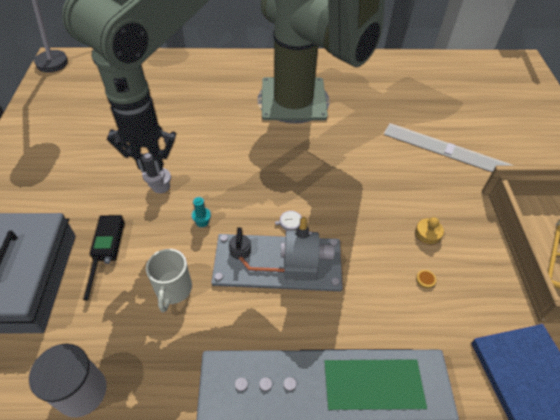

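Call:
{"op": "carry_out", "data": {"commands": [[[-0.026,0,0.025],0],[[-0.026,0,0.025],0],[[-0.026,0,0.025],0],[[-0.026,0,0.025],0],[[-0.026,0,0.025],0],[[-0.026,0,0.025],0],[[-0.026,0,0.025],0],[[-0.026,0,0.025],0],[[0,0,0],0],[[0,0,0],0],[[0,0,0],0]]}}

```text
t: 11.05
ee_pos: [0.6674, -0.1217, 0.2016]
ee_rot: [-90.2, 0.0, -92.9]
wrist_force: [0.1, -0.6, -1.9]
opening: 0.0254
```

```bash
python3 look.py j wrist; python3 - <<'E'
from h import *; import pickle
S,M=pickle.load(open('pics/i.pkl','rb')); m=M['wrist']
print(S['ee_pos'],onz('wrist',(276,317),.203+.018,m))
E
```

```text
11.05 [-17.6  26.8  75.3  -0.   78.2  75.3] [ 0.6674 -0.1217  0.2016] [-9.023e+01  3.000e-02 -9.293e+01] [ 0.13 -0.56 -1.85] [ 0.014 -0.045  0.034] 0.0254
[ 0.45797778 -0.31837083  0.20295495] [ 0.46001899 -0.31769452  0.221     ]
```

View pics/wrist_j.png

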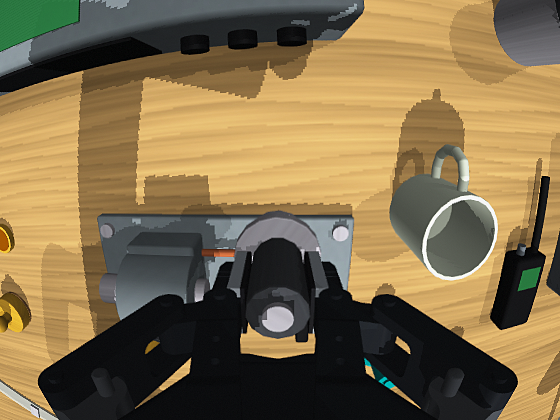

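Call:
{"op": "carry_out", "data": {"commands": [[[0,0.035,0],0],[[0,0.035,0],0],[[0,0.035,0],0],[[0,0.02,0],0],[[0,0.0046,0],0],[[0,0,0],0],[[0,0,0],0]], "squeeze": 20}}

```text
t: 11.8
ee_pos: [0.67, -0.1223, 0.0762]
ee_rot: [-89.8, -0.1, -92.9]
wrist_force: [-0.6, -0.5, -2.5]
opening: 0.0251
```

```bash
python3 look.py k
```

```text
11.8 [-17.6  34.5  79.7  -0.   65.6  75.3] [ 0.67   -0.1223  0.0762] [-8.981e+01 -5.000e-02 -9.295e+01] [-0.63 -0.49 -2.5 ] [-0.042 -0.035  0.006] 0.0251
```

Call:
{"op": "carry_out", "data": {"commands": [[[0,0.004,-0.005],0],[[0,0,-0.004],0],[[0,0,-0.003],0],[[0,0,-0.003],0],[[0,0,-0.003],0],[[0,0,-0.003],0],[[0,0,-0.003],0],[[0,0,0],0],[[0,0,0],0]]}}

```text
t: 12.7
ee_pos: [0.6485, -0.1206, 0.0726]
ee_rot: [-89.5, -0.1, -92.9]
wrist_force: [5.4, -0.1, -1.9]
opening: 0.0252
```

```bash
python3 look.py l wrist
```

```text
12.7 [-18.1  32.3  83.7   0.1  63.5  74.8] [ 0.6485 -0.1206  0.0726] [-8.945e+01 -6.000e-02 -9.292e+01] [ 5.38 -0.12 -1.91] [ 0.104 -1.231 -0.044] 0.0252
```

View pics/wrist_l.png

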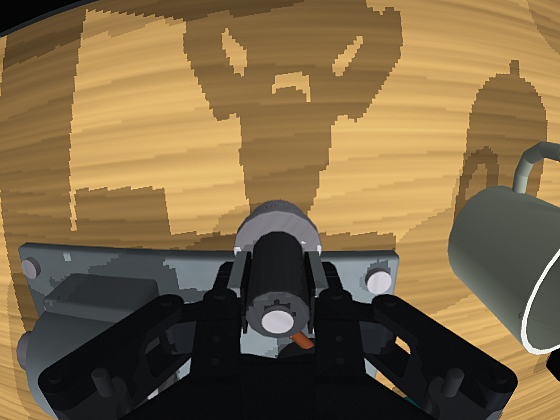

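Call:
{"op": "carry_out", "data": {"commands": [[[0,0,-0.003],0],[[0,0,-0.003],0],[[0,0,-0.003],0],[[0,0,-0.003],0],[[0,0,-0.002],0],[[0,0,0],0],[[0,0,0],0]]}}

```text
t: 13.45
ee_pos: [0.6356, -0.1202, 0.0734]
ee_rot: [-89.3, -0.1, -92.9]
wrist_force: [8.0, 0.6, -1.1]
opening: 0.0251
```

```bash
python3 look.py m wrist
```

```text
13.45 [-18.4  30.9  85.8   0.1  62.6  74.5] [ 0.6356 -0.1202  0.0734] [-89.31  -0.11 -92.92] [ 8.03  0.59 -1.06] [-0.006 -1.406  0.019] 0.0251
```

View pics/wrist_m.png

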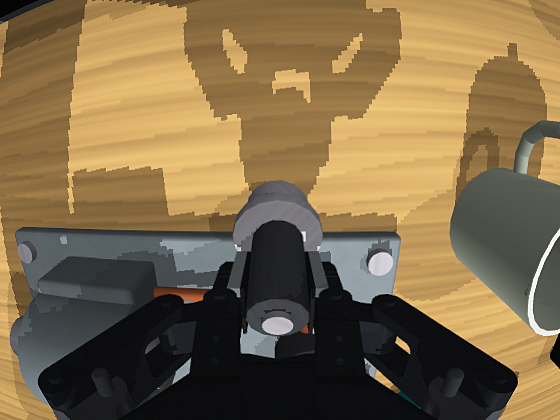

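```bash
cat > tilt.py <<'E'
import sys,pickle
from h import *
def plane(tag,uv):
    S,M=pickle.load(open(f'pics/{tag}.pkl','rb')); m=M['wrist']
    Rt=Ro.from_euler('xyz',S['ee_rot'],degrees=True).as_matrix()
    c,d=ray('wrist',uv,m); c=Rt.T@(c-S['ee_pos']); d=Rt.T@d
    return c,d
def atx(tag,uv,x0=0):
    c,d=plane(tag,uv); return c+d*(x0-c[0])/d[0]
if __name__=='__main__':
    for tag,pts in (('i',[(276,317),(276,211)]),('m',[(278,325),(278,182),(278,228)])):
        for uv in pts:
            c,d=plane(tag,uv)
            print(tag,uv,'cam',c.round(4),'dir',d.round(4))
E
python3 tilt.py
python3 - <<'E'
import cv2
for t in 'im':
    a=cv2.imread(f'pics/wrist_{t}.png'); cv2.imwrite(f'pics/z{t}.png',cv2.resize(a[170:350,190:370],None,fx=3.3,fy=3.3,interpolation=cv2.INTER_CUBIC))
E
```

```text
i (276, 317) cam [-0.0003 -0.1172  0.0744] dir [-0.0038  0.8073 -0.5901]
i (276, 211) cam [-0.0003 -0.1172  0.0744] dir [-0.0038  0.9538 -0.3005]
m (278, 325) cam [-0.0003 -0.1172  0.0744] dir [ 0.0021  0.7925 -0.6098]
m (278, 182) cam [-0.0003 -0.1172  0.0744] dir [ 0.0023  0.9767 -0.2144]
m (278, 228) cam [-0.0003 -0.1172  0.0744] dir [ 0.0023  0.9368 -0.35  ]
```

View pics/zi.png

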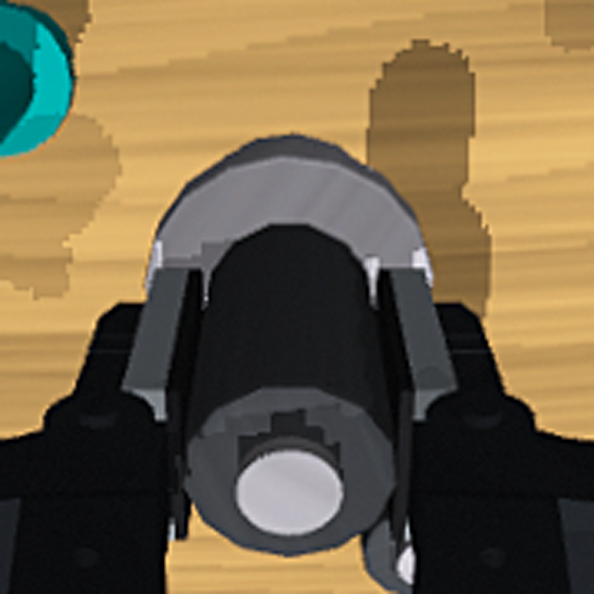

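View pics/zm.png

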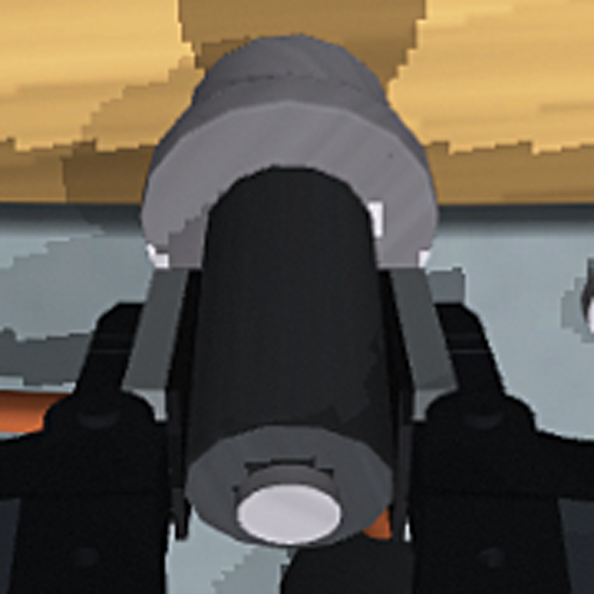

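```bash
cat >> tilt.py <<'E'
from scipy.optimize import least_squares
def fit(tag,obs):
    # obs: (h,r,row) in mid-plane; returns origin y,z (mm), tilt deg of axis: top leans to -z
    def res(p):
        y,z,th=p; u=np.array([-np.cos(th),-np.sin(th)]); v=np.array([-np.sin(th),np.cos(th)])
        out=[]
        for h,r,row in obs:
            q=np.array([y,z])+h/1e3*u+r/1e3*v
            c,d=plane(tag,(277.5,row)); w=q-c[1:]
            out.append(np.arctan2(w[1],w[0])-np.arctan2(d[2],d[1]))
        return np.array(out)*325
    s=least_squares(res,[.065,0,0.1],x_scale=[.01,.01,.1]); return s.x[:2]*1e3,np.degrees(s.x[2]),s.fun.round(2)
E
python3 - <<'E'
from tilt import fit
f=lambda y:170+(y+.5)/3.3-.5
print(fit('i',[(30,23,f(157)),(30,13,f(225)),(83,0,f(490)),(80,13,f(388))]))
print(fit('m',[(30,23,f(100)),(30,13,f(166)),(83,0,f(514)),(80,13,f(425))]))
E
```

```text
(array([69.87823642, -1.6882482 ]), np.float64(0.5104683800741925), array([-1.21,  1.25, -0.51,  0.47]))
(array([62.67464207, 19.76838558]), np.float64(15.888355307002737), array([-1.07,  1.14, -0.49,  0.43]))
```

Call:
{"op": "carry_out", "data": {"commands": [[[0,0,-0.003],0],[[0,0,-0.003],0],[[0,0,-0.003],0],[[0,0,0],0],[[0,0,0],0]]}}

```text
t: 14.0
ee_pos: [0.6259, -0.1198, 0.0729]
ee_rot: [-89.4, -0.1, -92.9]
wrist_force: [6.1, -0.4, -1.2]
opening: 0.0255
```

```bash
python3 look.py n wrist; python3 - <<'E'
import cv2
for t in 'n':
    a=cv2.imread(f'pics/wrist_{t}.png'); cv2.imwrite(f'pics/z{t}.png',cv2.resize(a[170:350,190:370],None,fx=3.3,fy=3.3,interpolation=cv2.INTER_CUBIC))
E
```

```text
14.0 [-18.6  30.   87.3   0.1  62.1  74.3] [ 0.6259 -0.1198  0.0729] [-89.4   -0.11 -92.92] [ 6.07 -0.37 -1.16] [-0.055 -1.256  0.016] 0.0255
```

View pics/zn.png

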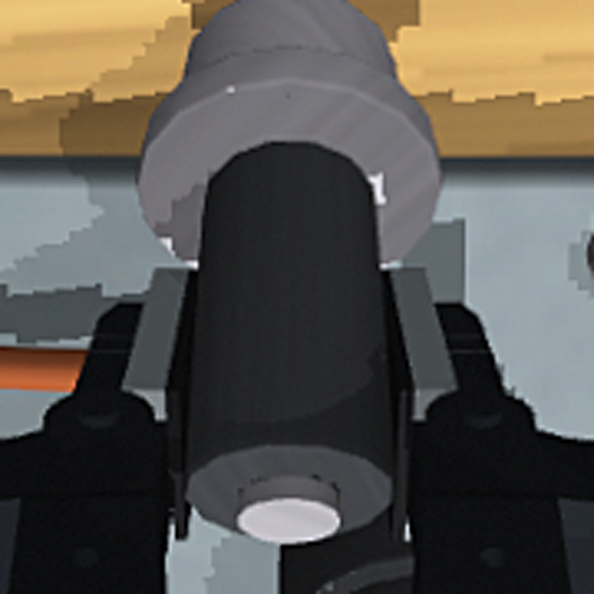

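```bash
python3 - <<'E'
from tilt import fit
f=lambda y:170+(y+.5)/3.3-.5
print(fit('n',[(30,23,f(80)),(30,13,f(141)),(83,0,f(521)),(80,13,f(445))]))
E
```

```text
(array([59.69866623, 29.2855737 ]), np.float64(24.298513810831786), array([-0.84,  0.9 , -0.42,  0.36]))
```

```bash
cat >> tilt.py <<'E'
def rows(tag,p,hr):
    y,z,th=p; th=np.radians(th); S,M=pickle.load(open(f'pics/{tag}.pkl','rb'));m=M['wrist']
    Rt=Ro.from_euler('xyz',S['ee_rot'],degrees=True).as_matrix(); out=[]
    for h,r in hr:
        q=np.array([0,y/1e3-h/1e3*np.cos(th)-r/1e3*np.sin(th), z/1e3-h/1e3*np.sin(th)+r/1e3*np.cos(th)])
        out.append(proj('wrist',S['ee_pos']+Rt@q,m)[1])
    return np.array(out)
HR=[(30,23),(30,13),(83,0),(80,13)]
def fit2(tag,r,truth=(65,0,0),refrows=(157,225,490,388)):
    f=lambda y:170+(np.array(y)+.5)/3.3-.5
    b=f(refrows)-rows('i',truth,HR)
    s=least_squares(lambda p:rows(tag,p,HR)-(f(r)-b),[62,20,20]); return s.x,s.fun.round(2),b.round(2)
E
python3 - <<'E'
from tilt import *
for tr in ((65,0,0),(65,1,0),(65,-1,0),(66,0,0),(64,0,0)):
  print(tr,fit2('m',(100,166,514,425),tr)[:2],*fit2('n',(80,141,521,445),tr))
E
```

```text
(65, 0, 0) (array([58.78726643, 20.49924746, 14.86634387]), array([-0.14,  0.15, -0.06,  0.06])) [56.40998932 29.60398846 23.0350078 ] [-0.39  0.42 -0.19  0.16] [-0.51  1.31 -3.   -0.57]
(65, 1, 0) (array([58.98028803, 21.33557929, 14.85544947]), array([-0.14,  0.15, -0.06,  0.05])) [56.70301105 30.37639231 23.01242599] [-0.39  0.42 -0.19  0.16] [ 1.41  3.15 -0.89  1.78]
(65, -1, 0) (array([58.59533564, 19.66587982, 14.87756745]), array([-0.15,  0.16, -0.07,  0.06])) [56.11864015 28.83595211 23.05811474] [-0.39  0.42 -0.19  0.16] [-2.42 -0.52 -5.08 -2.9 ]
(66, 0, 0) (array([59.77760369, 20.60460731, 14.98874274]), array([-0.14,  0.14, -0.06,  0.05])) [57.37518035 29.76859451 23.22535064] [-0.37  0.4  -0.18  0.15] [ 0.13  2.05 -1.43  0.82]
(64, 0, 0) (array([57.79734568, 20.39397142, 14.74390404]), array([-0.15,  0.16, -0.07,  0.06])) [55.44459675 29.43970258 22.84472567] [-0.4   0.43 -0.19  0.16] [-1.16  0.57 -4.58 -1.99]
```

Call:
{"op": "carry_out", "data": {"commands": [[[0,0,0.004],0],[[0,-0.02,0.003],0],[[0,-0.04,0],0],[[0,-0.04,0],0],[[0,-0.04,0],0],[[0,-0.04,-0.007],0],[[-0.028,0,-0.031],0],[[-0.028,0,-0.031],0],[[-0.028,0,-0.031],0],[[-0.028,0,-0.031],0],[[0,0,0],0],[[0,0,0],0]], "squeeze": 35}}

```text
t: 15.25
ee_pos: [0.5024, -0.0001, 0.2498]
ee_rot: [-90.1, -0.0, -92.8]
wrist_force: [0.0, -0.4, -3.2]
opening: 0.0253
```

```bash
python3 look.py o wrist scene top; python3 - <<'E'
import cv2
a=cv2.imread('pics/wrist_o.png'); cv2.imwrite('pics/zo.png',cv2.resize(a[170:350,190:370],None,fx=3.3,fy=3.3,interpolation=cv2.INTER_CUBIC))
a=cv2.imread('pics/scene_o.png'); cv2.imwrite('pics/so.png',cv2.resize(a[130:300,200:380],None,fx=3.5,fy=3.5,interpolation=cv2.INTER_CUBIC))
E
```

```text
15.25 [-9.9  3.3 98.7 -0.  78.1 82.9] [ 5.024e-01 -1.000e-04  2.498e-01] [-9.009e+01 -2.000e-02 -9.281e+01] [ 0.03 -0.36 -3.19] [ 0.052 -0.022  0.007] 0.0253
```

View pics/wrist_o.png

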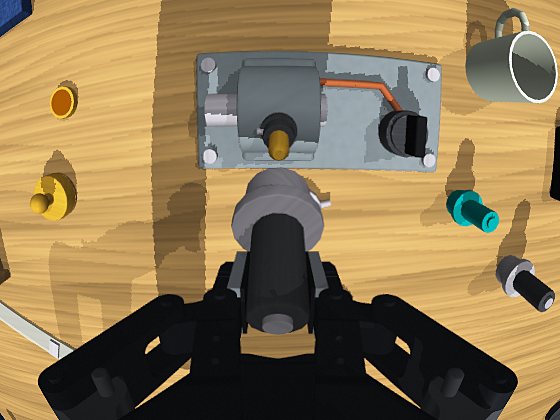

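View pics/so.png

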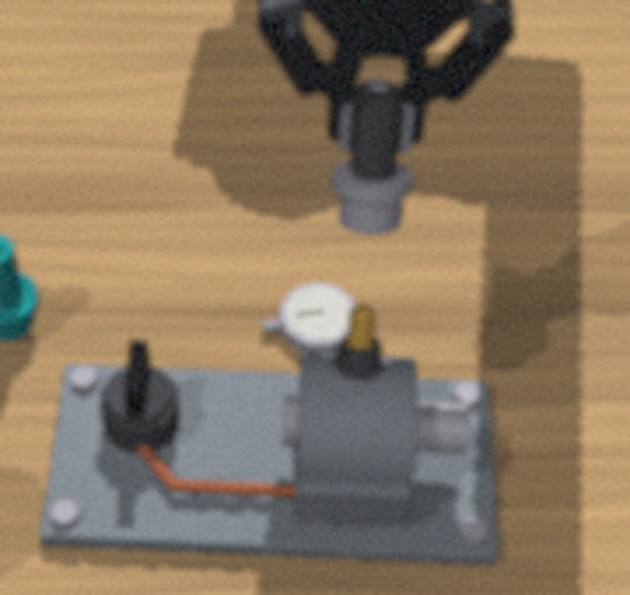

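View pics/zo.png

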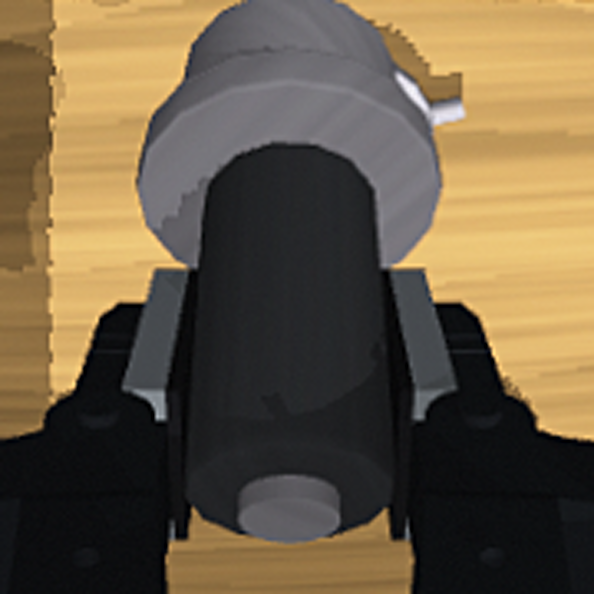

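```bash
python3 - <<'E'
from tilt import *
import cv2
S,M=pickle.load(open('pics/o.pkl','rb')); m=M['wrist']
for uv in ((278.5,152),(278.5,154)): print(onz('wrist',uv,.126,m))
print(fit2('o',(85,143,519,449),(65,0,0)))
f=lambda y:170+(y+.5)/3.3-.5
print(fit('o',[(0,18,168.0),(22,18,f(55)),(30,23,f(85)),(30,13,f(143)),(83,0,f(519)),(80,13,f(449))]))
a=cv2.imread('pics/wrist_o.png');cv2.imwrite('pics/zo2.png',cv2.resize(a[105:235,215:345],None,fx=4.6,fy=4.6,interpolation=cv2.INTER_CUBIC))
a=cv2.imread('pics/top_o.png');cv2.imwrite('pics/to.png',cv2.resize(a[160:290,190:340],None,fx=4.6,fy=4.6,interpolation=cv2.INTER_CUBIC))
E
```

```text
[ 0.54654268 -0.00294358  0.126     ]
[ 0.54503851 -0.0028705   0.126     ]
(array([58.90416005, 29.66697808, 25.09640043]), array([-0.41,  0.44, -0.2 ,  0.17]), array([-0.51,  1.31, -3.  , -0.57]))
(array([59.73654247, 29.8536622 ]), np.float64(25.000044564458744), array([ 2.48, -5.54,  0.92,  1.91, -0.96,  1.19]))
```

View pics/zo2.png

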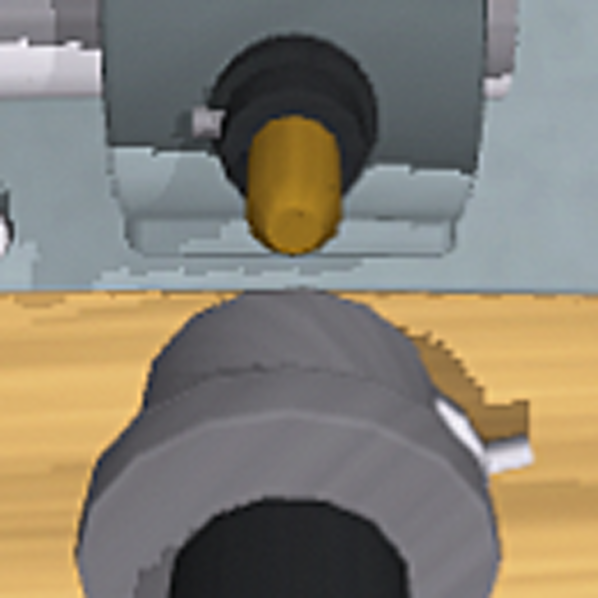

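View pics/to.png

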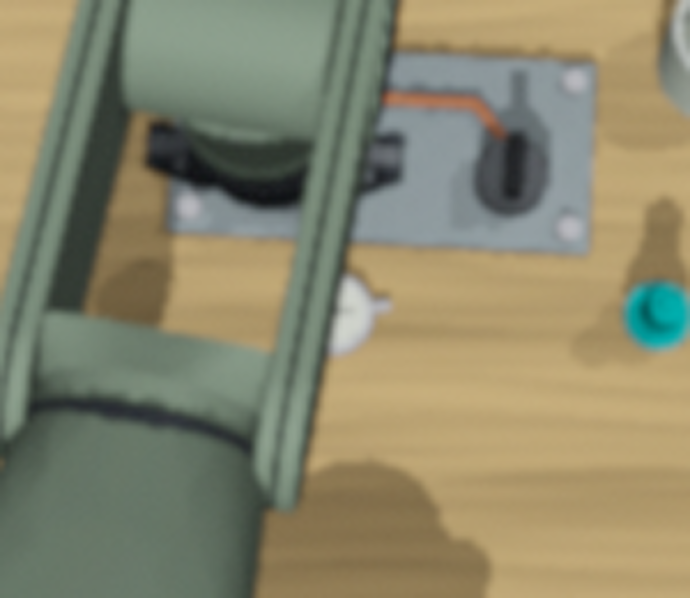

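```bash
python3 - <<'E'
from tilt import *
f=lambda y:170+(y+.5)/3.3-.5
g=lambda y:105+(y+.5)/4.6-.5
print(fit('o',[(0,18,g(292)),(22,23,g(370)),(30,23,g(413)),(30,13,f(143)),(83,0,f(519)),(80,13,f(449))]))
print(fit('o',[(0,18,g(292)),(22,23,g(370)),(30,23,g(413)),(83,0,f(519)),(80,13,f(449))]))
print(fit('i',[(22,23,f(135)),(30,23,f(157)),(83,0,f(490)),(80,13,f(388))]))
E
```

```text
(array([60.79010864, 28.60038953]), np.float64(24.51536204002272), array([ 0.73, -0.  , -1.49,  0.6 , -1.  ,  1.18]))
(array([60.73627196, 28.71751632]), np.float64(24.56740389258172), array([ 0.91,  0.15, -1.35, -0.94,  1.23]))
(array([ 7.24299946e+01, -5.01773839e-03]), np.float64(2.8156767652540218), array([-0.6 ,  0.66,  0.09, -0.15]))
```

Call:
{"op": "carry_out", "data": {"commands": [[[0.001,0.02,0.004],0],[[0,0.02,0.0034],0],[[0,0.0113,0],0],[[0,0,0],0],[[0,0,0],0]]}}

```text
t: 15.9
ee_pos: [0.5114, -0.0026, 0.199]
ee_rot: [-90.0, -0.0, -92.9]
wrist_force: [0.3, 0.3, -2.5]
opening: 0.0254
```

```bash
python3 look.py p wrist scene; python3 - <<'E'
import cv2
a=cv2.imread('pics/wrist_p.png');cv2.imwrite('pics/zp.png',cv2.resize(a[105:235,215:345],None,fx=4.6,fy=4.6,interpolation=cv2.INTER_CUBIC))
a=cv2.imread('pics/scene_p.png'); cv2.imwrite('pics/sp.png',cv2.resize(a[150:290,240:360],None,fx=4.2,fy=4.2,interpolation=cv2.INTER_CUBIC))
E
```

```text
15.9 [-10.    7.3 100.7  -0.   72.   82.9] [ 0.5114 -0.0026  0.199 ] [-90.02  -0.   -92.93] [ 0.28  0.25 -2.53] [-0.     0.024 -0.008] 0.0254
```

View pics/zp.png

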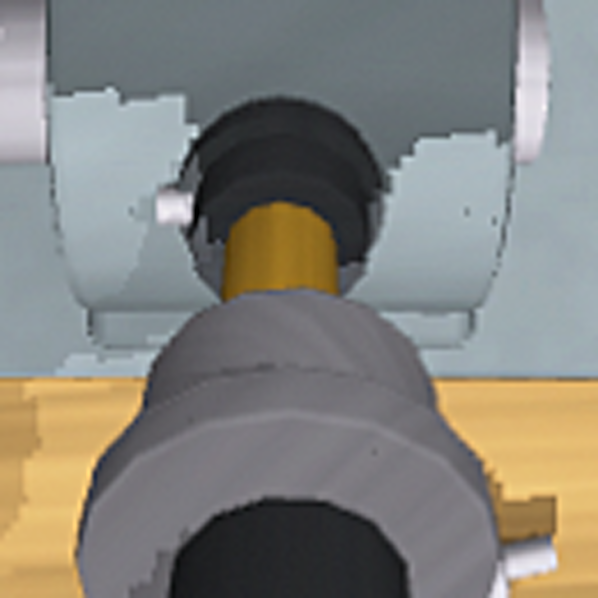

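View pics/sp.png

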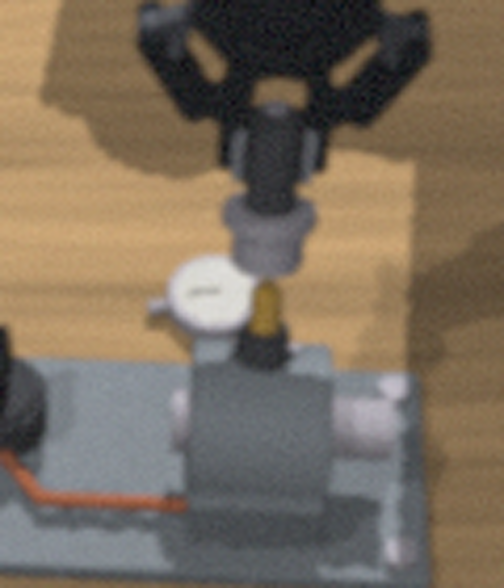

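Call:
{"op": "carry_out", "data": {"commands": [[[-0.0012,0,-0.0015],0],[[0,0.0045,0.0022],0],[[0,0.0045,0.0022],0],[[0,0.0045,0.0022],0],[[0,0.0045,0.0022],0],[[0,0,0],0],[[0,0,0],0]]}}

```text
t: 16.7
ee_pos: [0.5183, -0.0013, 0.1805]
ee_rot: [-90.0, 0.0, -92.9]
wrist_force: [0.9, 0.7, -2.5]
opening: 0.0252
```

```bash
python3 look.py q wrist scene; python3 - <<'E'
import cv2
a=cv2.imread('pics/wrist_q.png');cv2.imwrite('pics/zq.png',cv2.resize(a[105:235,215:345],None,fx=4.6,fy=4.6,interpolation=cv2.INTER_CUBIC))
a=cv2.imread('pics/scene_q.png'); cv2.imwrite('pics/sq.png',cv2.resize(a[150:290,240:360],None,fx=4.2,fy=4.2,interpolation=cv2.INTER_CUBIC))
E
```

```text
16.7 [ -9.7   9.4 100.7  -0.   69.9  83.2] [ 0.5183 -0.0013  0.1805] [-9.005e+01  1.000e-02 -9.290e+01] [ 0.86  0.71 -2.47] [0.039 0.08  0.018] 0.0252
```

View pics/zq.png

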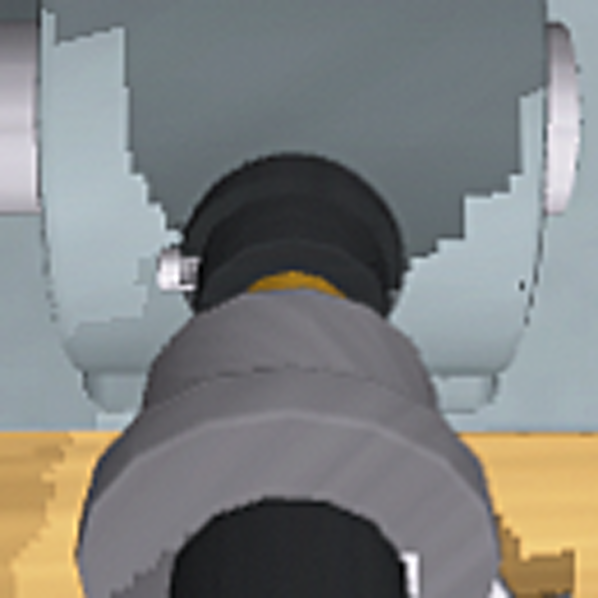

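View pics/sq.png

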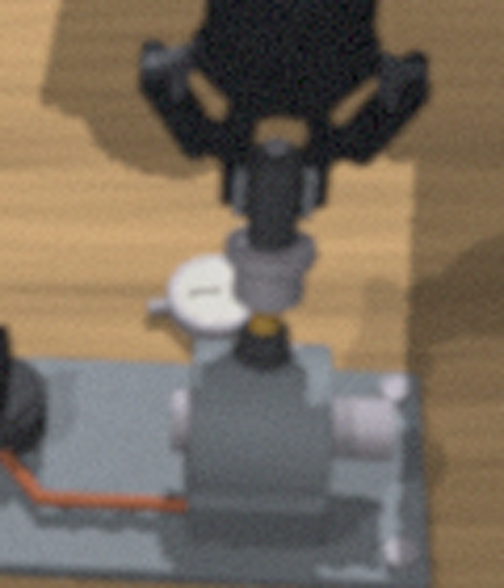

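Call:
{"op": "carry_out", "data": {"commands": [[[0,0.0027,0.0013],0],[[0,0.0027,0.0013],0],[[0,0.0027,0.0013],0],[[0,0,0],0],[[0,0,0],0]], "squeeze": 45}}

```text
t: 17.3
ee_pos: [0.5222, -0.0016, 0.1733]
ee_rot: [-90.0, -0.0, -92.9]
wrist_force: [-4.9, 1.1, 3.8]
opening: 0.025
```

```bash
python3 look.py r wrist
```

```text
17.3 [ -9.7  10.4 100.5  -0.   69.1  83.2] [ 0.5222 -0.0016  0.1733] [-9.001e+01 -1.000e-02 -9.290e+01] [-4.87  1.07  3.76] [ 0.023  0.724 -0.019] 0.025
```

Call:
{"op": "carry_out", "data": {"commands": [[[0,0.0018,0.0009],0],[[0,0.0018,0.0009],0],[[0,0,0],0],[[0,0,0],0]], "squeeze": 60}}

```text
t: 17.75
ee_pos: [0.5242, -0.0017, 0.1689]
ee_rot: [-90.0, 0.0, -92.9]
wrist_force: [-1.9, 0.3, 1.0]
opening: 0.0247
```

```bash
python3 look.py s wrist; python3 - <<'E'
import cv2
a=cv2.imread('pics/wrist_s.png');cv2.imwrite('pics/zs.png',cv2.resize(a[150:340,190:370],None,fx=3.1,fy=3.1,interpolation=cv2.INTER_CUBIC))
E
```

```text
17.75 [ -9.6  10.9 100.5   0.   68.6  83.3] [ 0.5242 -0.0017  0.1689] [-89.99   0.   -92.9 ] [-1.86  0.32  0.96] [-0.005  0.31  -0.013] 0.0247
```

View pics/zs.png

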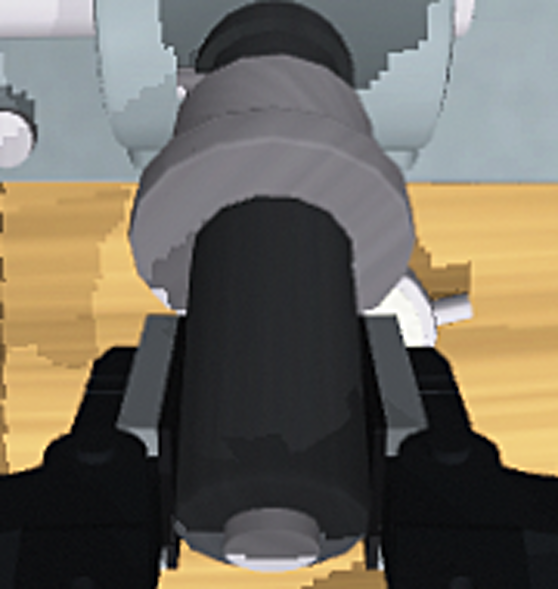

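Call:
{"op": "carry_out", "data": {"commands": [[[0,0.0014,0.0007],0],[[0,0.0009,0.0004],0],[[0,0,0],0],[[0,0,0],0]]}}

```text
t: 18.2
ee_pos: [0.525, -0.0017, 0.1676]
ee_rot: [-90.0, -0.0, -92.9]
wrist_force: [-5.7, 0.0, 6.3]
opening: 0.0252
```

```bash
python3 look.py u
```

```text
18.2 [ -9.6  11.1 100.4  -0.   68.5  83.3] [ 0.525  -0.0017  0.1676] [-9.003e+01 -1.000e-02 -9.289e+01] [-5.69  0.    6.3 ] [ 0.003  0.831 -0.005] 0.0252
```

Call:
{"op": "carry_out", "data": {"commands": [[[0,0,0],0],[[0,0,0],0],[[0,0,0],0],[[0,0,0],0],[[0,0,0],0]]}}

```text
t: 18.7
ee_pos: [0.525, -0.0017, 0.1676]
ee_rot: [-90.0, -0.0, -92.9]
wrist_force: [-5.0, 0.3, 5.8]
opening: 0.0249
```

```bash
python3 look.py v wrist scene; python3 - <<'E'
import cv2
a=cv2.imread('pics/wrist_v.png');cv2.imwrite('pics/zv.png',cv2.resize(a[150:340,190:370],None,fx=3.1,fy=3.1,interpolation=cv2.INTER_CUBIC))
a=cv2.imread('pics/scene_v.png'); cv2.imwrite('pics/sv.png',cv2.resize(a[150:310,140:360],None,fx=3.5,fy=3.5,interpolation=cv2.INTER_CUBIC))
E
```

```text
18.7 [ -9.6  11.1 100.4  -0.   68.5  83.3] [ 0.525  -0.0017  0.1676] [-9.003e+01 -1.000e-02 -9.289e+01] [-5.04  0.35  5.85] [-0.003  0.833 -0.022] 0.0249
```

View pics/zv.png

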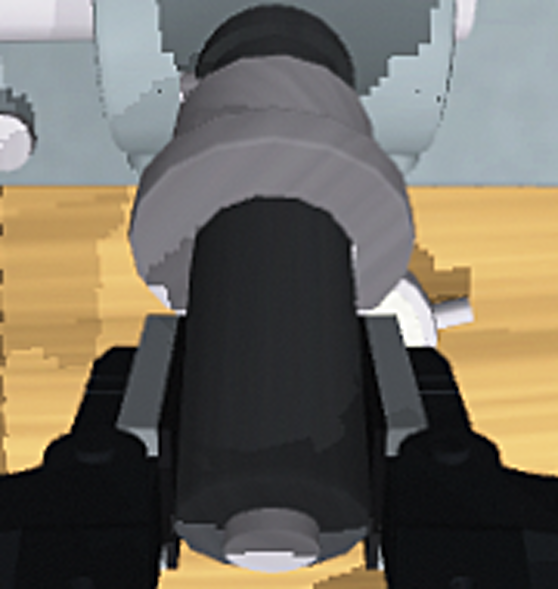

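View pics/sv.png

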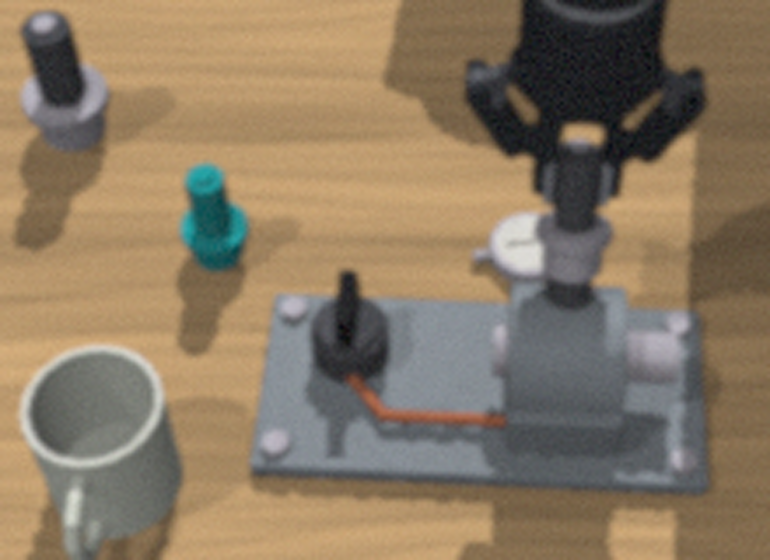

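```bash
python3 - <<'E'
from tilt import *
f=lambda y:150+(y+.5)/3.1-.5
x,t,r=fit('v',[(0,18,f(57)),(22,23,f(107)),(30,23,f(138)),(30,13,f(197)),(83,0,f(541))]); print(x,t,r)
S,M=pickle.load(open('pics/v.pkl','rb'))
Rt=Ro.from_euler('xyz',S['ee_rot'],degrees=True).as_matrix()
o=S['ee_pos']+Rt@np.array([0,x[0],x[1]])/1e3
n=np.array([-.4344,.0218,.9004]); stem=np.array([.5453,-.0033,.126])-.024*n
d=o-stem; print('along mm',d@n*1e3,'side',(d-d@n*n)*1e3)
E
```

```text
[62.40265304 27.38946822] 22.572243482832157 [-0.42 -0.38 -0.57  1.64 -0.27]
along mm 2.173319753906654 side [-2.4380578   0.69564196 -1.1928446 ]
```

```bash
python3 - <<'E'
from h import *
bot.job_done(); s=bot.state(); print(s['t'],s['wrist_force'],s['opening'],s['ee_pos'])
E
```

```text
the job is handed in; nothing more can be done
the job is handed in; nothing more can be done
```

I vented the block and pressed the grease coupler onto the tilted nipple. I handed the job in at 18.7 s, with the coupler still gripped at 60 N and pushing down. The hand-in gives no verdict, and no readings were possible after it.

**Vent knob:** I gripped the bar and turned it clockwise 70° to its stop. The wrist torque jumped from 0.06 to 0.32 N m there. When I opened the fingers it sprang back, and the wrist picture showed the bar along the block's x axis again.

**Coupler:** The tool can only turn about its own finger axis. So I took the smaller silver coupler upright and tilted it in the jaws by pushing its skirt against the far edge of the base plate. I then pushed it along the nipple's axis.

**Last checks:**
- **Snap:** the force along the axis rose to about 8 N, dropped to about 4 N at the snap, then rose to a steady 10 N or so. That matches the head being about 9 mm down.
- **Depth:** the picture fit puts the coupler's mouth about 2 mm out from the stem. Fully pressed would be 2.5 mm.
- **Squareness:** the coupler's tilt measured about 23° against the nipple's 25.8°, which is inside the 8.6° allowed.
- **Stillness:** the arm held the same pose to 0.1 mm over the last half second.
- **Bystanders:** nothing was knocked. In the last picture the stopwatch and mug stand where they were; I did not measure the others again.

**Where the measurements disagreed:** the picture fit also showed about 2.7 mm of sideways offset. That is more than the bore's 1.75 mm of play, so I put part of it down to measurement error.

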